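# Flip open the index-card box and tip its divider forward

### The job

Open the larger of the two card boxes with the fingertips alone: push up under the lip at the front of its lid and flip the lid over backwards until it stays open by itself, then reach in behind the divider and gently tip it over towards the lip side of the box, so that it stays leaning that way. Only push, and lightly: do not grip, lift or shove the box along, leave the smaller box shut, and leave everything else where it stands.

Things in the scene. Friction and masses are not known exactly. Their poses are not given: they have to be found in the camera images.
- big_box: the larger pale green card box, loose, 0.6 to 1.1 kg: 130 mm (its x) by 180 (y) by 95 tall, walls and floor 5 mm, under a hinged lid. Origin at the centre of its underside, z up. Its front (blank label frame, lid's lip) faces its -x; the lid's hinge runs along y at the far (+x) top edge. Card stacks 50 mm high, 12 mm thick stand inside against the front and back walls; the divider between them
- big_box_lid (a joint): angle of the larger box's lid (a flat board 6 mm thick, 0.11 to 0.18 kg, nearly free hinge): 0 shut, grows as it opens up and back, stop at 2.1 rad. It falls shut below about 1.57 and falls open beyond it
- big_box_hinge (a point): the middle of the lid's hinge line, at the lid's underside: 65 mm behind (+x of) the box's centre, 95.5 mm above the box's underside. Axes turn with the lid: lid shut, they are those of the box
- big_box_lip (a point): the middle of the outer front edge of the lid's lip, at the lip's underside. 153 mm from the hinge line. The lip is a flat tongue 90 mm wide (along y) and 6 mm thick that stands 23 mm out beyond the box's front wall; lid shut, its underside is 95.5 mm above the desk. Axes turn with the lid
- divider (a joint): angle of the divider in the larger box: grey panel 150 mm wide (box's y), 4 thick, 86 tall from its hinge, with a 60 mm wide top tab; 40 g, swings freely. Its hinge runs along y, 18 mm in front (-x) of the box's centre, 7 mm above the underside. 0: leaning 0.35 rad back towards the lid's hinge (start); upright at 0.35; stop at 0.75, leaning to the front. Gravity holds it at either end
- divider_top (a point): the middle of the divider's top edge. At the start it lies 11 mm behind (+x of) the box's centre and 88 mm above its underside; 47 mm of free room lies between it and the box's back wall (the card stack there is lower)
- small_box: the smaller pale green card box of the same make, loose, shut, 105 mm (its x) by 130 mm (its y) by 70 mm tall, with a lip 70 mm wide standing 23 mm out at its front (-x). Origin at the centre of its underside. The two boxes may stand either way round, left or right
- small_box_lid (a joint): angle of the smaller box's lid, 0 shut; it must stay shut
- glue_stick: upright white glue stick, 28 mm diameter, 85 mm tall, between the two boxes; loose, to be left alone; origin at the centre of its underside
- note_block: white block of note paper 76 x 76 x 30 mm, nearest the robot; loose, to be left alone; origin at the centre of its underside
- stapler: black stapler, 135 x 34 mm, 55 mm tall, lying out to the robot's left; loose, to be left alone; origin at the centre of its underside
- clip_bowl: teal bowl, 110 mm across, 50 mm tall, out to the robot's right; loose, to be left alone; origin at the centre of its underside
- pen_cup: square cardboard pen cup 80 x 80 x 100 mm with pens reaching 175 mm, out to the robot's right; loose, to be left alone; origin at the centre of its underside
- mug: white mug, 80 mm across, 90 mm tall, out to the robot's left; loose, to be left alone; origin at the centre of its underside
- hole_punch: dark hole punch, 115 x 70 mm, 54 mm tall, beyond the boxes in the middle; loose, to be left alone; origin at the centre of its underside
Mind the look-alikes: they are no part of the job. What is shaped like the big_box but turquoise is not meant.

How it is judged:
By the outcome, as a careful person would: the job done as asked, in the order asked, and still so for the second after the job is handed in, with the robot touching nothing.
It also fails if it takes over 58 s, if anything falls off the work surface, if the arm or the gripper's body presses on something with over 40 N, if the wrist force passes 120 N, or if a joint passes its speed limit or range.

### The arm

A 6-joint arm with a two-finger parallel gripper is mounted at the origin on the work surface. World frame = base frame: x ahead of the robot, y to its left, z up, the work surface at z = 0. Lengths are in m, angles in degrees, forces in N, time in s.
With the tool pointing down it reaches from about 0.25 to 0.725 m from the base axis. Payload 9.7 kg.
Tool frame: the origin (TCP) lies at the very end of the fingers, on their centre line; the grasp point (between the pads) lies 19 mm behind it (bot.grip_point_offset is the distance from the TCP to the grasp point, in m); y points along the fingers, x is the direction in which the jaws open and shut, and the axes are right-handed (so a half turn about y gives the same grasp; the last joint's range is limited). The gripper opens to 85 mm and grips with 20 to 120 N. Pads are 22 mm wide; open, the fingers measure 114 mm over their backs; the gripper's body (76 mm by 85 mm) begins 54 mm behind the grasp point. The pads swing forward as they close: fully open they stand 13 mm farther back than shut.
Start: joints at [-71.906, 4.979, 10.078, 95.1, 0, 90], TCP at [0.171, -0.523, 0.231] pointing down, gripper open.
Joint ranges: [-179.16, 179.16], [-48.56, 103.87], [-65.8, 70.77], [-126.05, 130.52], [-82.76, 87.17], [-180, 180]. Speed limits (degrees/s): [127.2, 127.2, 147.25, 180, 180, 180].

### API

Orientations are given as [roll, pitch, yaw] about the fixed x, y, z axes, in that order (R = Rz(yaw) Ry(pitch) Rx(roll)).
In Python, from workcell import bot gives the robot as it stands.
- The arm moves only by the shell command python3 -m inch 'ROWS' [FORCE]. ROWS is JSON, a list of rows, each a list of 3 entries, a list of its own where there are three numbers: the shift along the tool's x, y, z in mm, then the turn, a rotation vector about the tool's x, y, z in rad, then the finger opening in mm, from 0 to 85.4. In form: [[[x, y, z], [ax, ay, az], grip], ...]. A call has 1 to 20 rows; each row is the pose to reach, as a shift and turn from the pose measured when the call began, along the tool's axes at that moment; what a row does not reach only later rows make up. A row lasts 1/10 s, in which the tool goes at most 50 mm and 8.59 degrees, less where a joint would pass 70% of its speed; a pose out of reach is approached as far as the arm can. A call with a gripper value outside its range is refused whole. The fingers move at their own pace and stop on an object; FORCE is the grip in N (left out, the last holds). Time passes only in rows, so rows that repeat a pose let the fingers close. It gives the time, the measured TCP pose, the force and the opening at its end, in the units of the state.
- bot.get_obs(): the state, without advancing time (a new reading comes with each control period).
- bot.camera(name): name is "side" or "top" or "wrist"; returns a dict with "frame" (480x640x3 uint8, red, green, blue), "mtx" (3x3 intrinsics, pixels), "origin" and "orientation" of the camera in the world. Camera axes: x right, y down, z forward; pixel columns grow to the right and rows downward; lengths in m; the calibration is good to about 2 mm. A picture is of the moment at which its call begins. There is no depth.
- bot.job_done(): hands the job in, once; it reports no verdict.
Trained networks look in a picture, given as the dict that the camera call returned (one of the last four; its "shot" number tells which), for a name from the list of things; names that differ only in an ending like _2 or _b are one class to them, and where a whole thing is asked for, a point or a joint stands for the part that bears it (a point fixed in the world has none). Each returns a list of dicts, best first, with "confidence" (0 to 1); they miss things now and then, are a little off and sometimes report something else, mostly with a low value. They report only what shows in the picture. A call takes as long as a camera call. They do not tell look-alikes from the thing itself.
- bot.search_frame(picture, name): "box" ([left, top, right, bottom] in pixels, round what is visible of it).
- bot.cut_out(picture, name): "region" (480x640 bool, what is visible of it) and "box" ([left, top, right, bottom] in pixels, round what is visible of it).
The state is a dict: "time": time; "q": joint angles; "qd": joint speeds; "joint_efforts": joint torques, N m; "ee_pos": TCP position; "tcp_rot": TCP orientation; "wrist_force": force on the tool from outside, world axes, zero at the start; "torque": the same for the moment, N m; "opening": finger opening in m.
Only numpy, scipy, OpenCV 4.12 (cv2) and the standard library are available. Lean on these libraries where they do the work, as an engineer would, in place of code of your own. Each camera call takes 0.05 s, during which the arm holds its last target. There are 200 camera calls.

## Working session

There is one attempt and no reset: what is moved stays moved. The work goes in short steps, Python scripts to look and compute and a shell command to move; the robot and the scene stay as the last step left them, time stands still between calls to the robot, and variables do not carry over. Pictures are saved under pics/ and viewed, about 8 in all and at most 12, crops included, and the job is handed in when it is done.

```bash
mkdir -p pics; ls; python3 - <<'E'
from workcell import bot
import cv2
for n in ("top","side"):
    p=bot.camera(n); cv2.imwrite(f"pics/{n}0.png",p["frame"][:,:,::-1]); print(n,p["mtx"],p["origin"],p["orientation"])
    for k in ("big_box","small_box","big_box_lip","glue_stick","hole_punch"):
        print(k,[(d["box"],round(d["confidence"],2)) for d in bot.search_frame(p,k)][:4])
print(bot.get_obs())
E
```

```text
pics
top [[463.80735184   0.         328.08636262]
 [  0.         463.80735184 246.4389026 ]
 [  0.           0.           1.        ]] [ 0.43852158 -0.12338808  1.32925529] [-174.14996756    1.17845092  -89.16598343]
big_box [([331.4, 213.4, 406.3, 282.4], 0.96), ([498.0, 300.7, 565.8, 377.8], 0.59)]
small_box [([183.0, 201.9, 242.3, 249.2], 0.68)]
big_box_lip [([282.0, 296.7, 316.3, 327.9], 0.73), ([328.7, 213.5, 403.3, 282.0], 0.64), ([509.1, 303.0, 566.7, 377.5], 0.58)]
glue_stick [([293.7, 232.5, 302.2, 244.5], 0.52)]
hole_punch [([287.0, 160.9, 320.2, 205.5], 0.71)]
side [[601.17386799   0.         321.42986329]
 [  0.         601.17386799 235.74773442]
 [  0.           0.           1.        ]] [-0.45524782 -1.10002157  0.95221313] [-121.57431741   -0.60588415  -45.02862151]
big_box [([315.4, 230.6, 392.4, 287.5], 0.83), ([377.2, 333.4, 484.5, 448.7], 0.55), ([362.5, 230.1, 389.0, 259.8], 0.35), ([238.0, 177.1, 288.8, 223.4], 0.27)]
small_box [([236.4, 176.2, 289.2, 221.5], 0.76)]
big_box_lip [([380.7, 334.9, 483.4, 410.9], 0.6)]
glue_stick [([301.2, 216.5, 312.7, 245.1], 0.62)]
hole_punch []
{'time': 0.6, 'q': array([-7.19065654e+01,  4.97727447e+00,  1.00786480e+01,  9.51007512e+01,
       -4.01060010e-04,  8.99999480e+01]), 'qd': array([ 0.0402801 ,  0.00046461,  0.04725832, -0.05443745,  0.15102422,
        0.01189979]), 'joint_efforts': array([-3.81608311e-05, -5.19821477e+01,  4.64689136e+01,  1.20390345e-03,
        2.34844600e-05, -8.75411189e-06]), 'ee_pos': array([ 0.17080646, -0.5227923 ,  0.23130364]), 'tcp_rot': array([-9.00004011e+01, -6.22290178e-04, -7.19065134e+01]), 'wrist_force': array([-0.35270418,  0.21347035, -0.49629263]), 'torque': array([-0.03023068,  0.00690779,  0.00263166]), 'opening': 0.08576678145060102}
```

```bash
python3 - <<'E'
import cv2
i=cv2.imread("pics/top0.png"); cv2.imwrite("pics/topc.png",cv2.resize(i[140:400,160:580],None,fx=1.9,fy=1.9,interpolation=cv2.INTER_CUBIC))
E
```

```text
(no output)
```

View pics/topc.png

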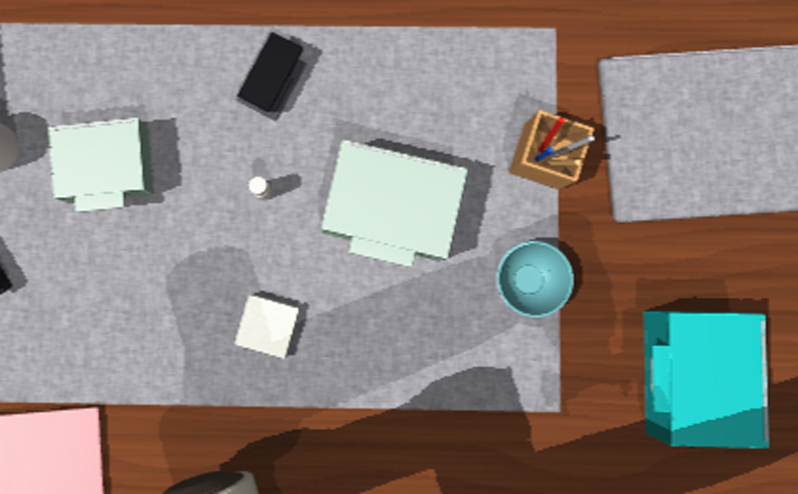

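View pics/side0.png

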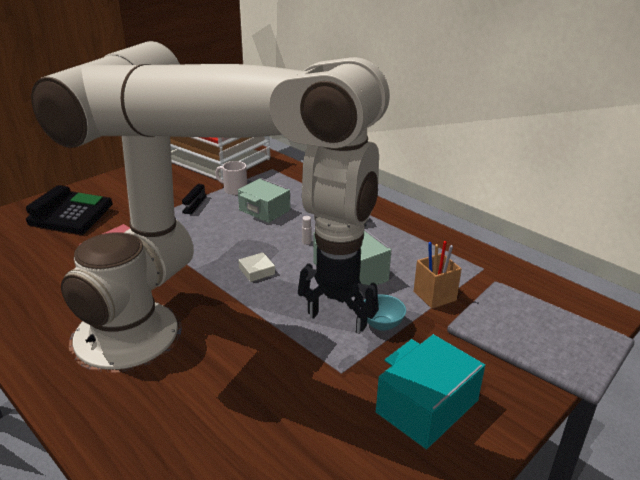

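The top crop shows the big box with lid corners at crop px (342,141), (467,168), (447,259) and (323,231), and its lip at (350,251)-(413,265), facing the robot. The small box is on the left and the turquoise look-alike is off the mat on the right. The side view agrees.

```bash
cat > h.py <<'E'
import numpy as np
from scipy.spatial.transform import Rotation as Ro
def Rm(rpy): return Ro.from_euler("xyz",rpy,degrees=True).as_matrix()
def ray(p,uv,z):
    d=Rm(p["orientation"])@np.linalg.inv(p["mtx"])@[uv[0],uv[1],1]; o=np.array(p["origin"]); return o+d*(z-o[2])/d[2]
def proj(p,X):
    c=(np.array(X)-p["origin"])@Rm(p["orientation"]); u=c@np.array(p["mtx"]).T; return u[...,:2]/u[...,2:]
E
python3 - <<'E'
from h import *
from workcell import bot
import cv2
p=bot.camera("top")
c=np.array([[342,141],[467,168],[447,259],[323,231],[350,251],[413,265]])/1.9+[160,140]
g=cv2.cvtColor(p["frame"],cv2.COLOR_RGB2GRAY)
W=np.array([ray(p,u,.1015) for u in c]);print(W.round(4))
L=np.array([[65,90],[65,-90],[-65,-90],[-65,90],[-88,45],[-88,-45]])/1e3
a=L-L.mean(0);b=W[:,:2]-W[:,:2].mean(0)
yaw=np.arctan2((a[:,0]*b[:,1]-a[:,1]*b[:,0]).sum(),(a*b).sum())
R=np.array([[np.cos(yaw),-np.sin(yaw)],[np.sin(yaw),np.cos(yaw)]])
t=W[:,:2].mean(0)-R@L.mean(0);print(np.degrees(yaw),t,((L@R.T+t)-W[:,:2]).round(4))
print("lip",R@[-.088,0]+t,"hinge",R@[.065,0]+t)
for k,z in(("glue_stick",.085),("pen_cup",.1),("clip_bowl",.05),("note_block",.03)):
    for d in bot.search_frame(p,k)[:1]:
        B=d["box"];print(k,d["confidence"],ray(p,[(B[0]+B[2])/2,(B[1]+B[3])/2],z).round(3))
E
```

```text
[[ 0.6511 -0.127   0.1015]
 [ 0.6148 -0.3025  0.1015]
 [ 0.487  -0.2746  0.1015]
 [ 0.5237 -0.102   0.1015]
 [ 0.4963 -0.1399  0.1015]
 [ 0.478  -0.2275  0.1015]]
-11.868779223289218 [ 0.57051843 -0.20162069] [[ 0.0015  0.    ]
 [ 0.0009 -0.0005]
 [ 0.0014 -0.0018]
 [ 0.0018  0.0018]
 [-0.0026  0.0005]
 [-0.0029 -0.    ]]
lip [ 0.48439977 -0.18352165] hinge [ 0.63412881 -0.21498931]
glue_stick 0.57 [ 0.584 -0.01   0.085]
pen_cup 0.69 [ 0.642 -0.426  0.1  ]
clip_bowl 0.77 [ 0.462 -0.414  0.05 ]
note_block 0.83 [ 0.386 -0.018  0.03 ]
```

```bash
cat >> h.py <<'E'
yaw=np.radians(-11.87); C=np.array([.5705,-.2016,0.]); U=np.array([np.cos(yaw),np.sin(yaw),0]); V=np.array([-U[1],U[0],0]); Z=np.array([0,0,1.])
def bx(x,y,z): return C+U*x/1e3+V*y/1e3+Z*z/1e3   # box mm -> world
def go(obs,P,alpha,s=1,az=0):
    a=np.radians(alpha);r=Ro.from_euler("z",az,degrees=True).as_matrix();y=r@(np.cos(a)*U-np.sin(a)*Z);x=s*(r@V);T=np.c_[x,y,np.cross(x,y)];R=Rm(obs["tcp_rot"])
    print("shift",(R.T@(P-obs["ee_pos"])*1e3).round(1),"turn",Ro.from_matrix(R.T@T).as_rotvec().round(3))
def st(o):
    R=Rm(o["tcp_rot"]);d=o["ee_pos"]-C;print("t",round(o["time"],2),"box mm",(np.array([d@U,d@V,d[2]])*1e3).round(1),"q",o["q"].round(1),"F",o["wrist_force"].round(1),"alpha",np.degrees(np.arcsin(-R[2,1])).round(1),"open",round(o["opening"],4))
    print("tool axes per box x,y,z mm:",(R.T@np.c_[U,V,Z]).round(4).T.tolist())
E
python3 - <<'E'
from h import *
from workcell import bot
o=bot.get_obs();st(o)
for s in(1,-1): go(o,bx(-148,0,200),35,s)
E
```

```text
t 0.85 box mm [-325.1 -396.5  231.3] q [-71.9   5.   10.1  95.1   0.   90. ] F [-0.3  0.3 -0.1] alpha 90.0 open 0.0856
tool axes per box x,y,z mm: [[0.4995, 0.0, 0.8663], [-0.8663, -0.0, 0.4995], [0.0, -1.0, 0.0]]
shift [-255.1   31.3  351.5] turn [-0.328 -2.358 -1.228]
shift [-255.1   31.3  351.5] turn [ 0.937  0.482 -0.251]
```

```bash
python3 -m inch '[[[-64,8,88],[0.234,0.12,-0.063],0],[[-64,8,88],[0.234,0.12,-0.063],0],[[-128,16,176],[0.47,0.24,-0.126],0],[[-128,16,176],[0.47,0.24,-0.126],0],[[-128,16,176],[0.47,0.24,-0.126],0],[[-192,24,264],[0.70,0.36,-0.19],0],[[-192,24,264],[0.70,0.36,-0.19],0],[[-192,24,264],[0.70,0.36,-0.19],0],[[-255,31,351],[0.937,0.482,-0.251],0],[[-255,31,351],[0.937,0.482,-0.251],0],[[-255,31,351],[0.937,0.482,-0.251],0],[[-255,31,351],[0.937,0.482,-0.251],0],[[-255,31,351],[0.937,0.482,-0.251],0],[[-255,31,351],[0.937,0.482,-0.251],0]]'
cat > s.py <<'E'
from h import *
from workcell import bot
st(bot.get_obs())
E
python3 s.py
```

```text
time: 2.25
ee_pos: [0.4847, -0.2189, 0.2047]
tcp_rot: [-37.0, 0.6, -100.9]
wrist_force: [-0.1, 0.4, -0.1]
opening: 0.0
t 2.25 box mm [-80.4 -34.5 204.7] q [-34.2 -48.5 -49.2  38.8  18.8 165.9] F [-0.1  0.4 -0.1] alpha 37.0 open 0.0
tool axes per box x,y,z mm: [[0.0164, 0.798, 0.6025], [-0.9998, 0.0199, 0.0008], [-0.0113, -0.6024, 0.7981]]
```

```bash
python3 - <<'E'
from h import *
from workcell import bot
go(bot.get_obs(),bx(-125,0,170),58,-1)
E
```

```text
shift [-34.9 -14.  -54.5] turn [-0.366  0.004 -0.02 ]
```

```bash
python3 -m inch '[[[-17,-7,-27],[-0.18,0,-0.01],0],[[-17,-7,-27],[-0.18,0,-0.01],0],[[-35,-14,-54],[-0.366,0.004,-0.02],0],[[-35,-14,-54],[-0.366,0.004,-0.02],0],[[-35,-14,-54],[-0.366,0.004,-0.02],0],[[-35,-14,-54],[-0.366,0.004,-0.02],0]]'
python3 s.py; python3 - <<'E'
from h import *
from workcell import bot
go(bot.get_obs(),bx(-120,0,75),58,-1)
E
```

```text
time: 2.85
ee_pos: [0.4489, -0.1766, 0.1707]
tcp_rot: [-57.9, -0.0, -101.9]
wrist_force: [0.7, -0.7, 0.2]
opening: -0.0
t 2.85 box mm [-124.2   -0.6  170.7] q [-25.8 -38.1 -37.1  59.6   7.3 168.2] F [ 0.7 -0.7  0.2] alpha 57.9 open -0.0
tool axes per box x,y,z mm: [[-0.0007, 0.5311, 0.8473], [-1.0, -0.0006, -0.0004], [0.0003, -0.8473, 0.5311]]
shift [ -0.6  83.3 -47.3] turn [-0.001 -0.     0.001]
```

```bash
python3 -m inch '[[[0,31,-19],[0,0,0],0],[[0,62,-37],[0,0,0],0],[[0,92,-55],[0,0,0],0],[[0,92,-55],[0,0,0],0],[[0,92,-55],[0,0,0],0],[[0,92,-55],[0,0,0],0]]'
python3 s.py; python3 - <<'E'
from h import *
from workcell import bot
import cv2
p=bot.camera("side"); o=bot.get_obs()
pts=proj(p,[bx(-88,45,95.5),bx(-88,-45,95.5),o["ee_pos"]]);print(pts)
c=pts.mean(0).astype(int);x,y=c[0]-100,c[1]-75
cv2.imwrite("pics/s1.png",cv2.resize(p["frame"][y:y+150,x:x+200,::-1],None,fx=4,fy=4,interpolation=cv2.INTER_CUBIC));print(x,y)
E
```

```text
time: 3.45
ee_pos: [0.4521, -0.1779, 0.0665]
tcp_rot: [-57.7, -0.1, -101.9]
wrist_force: [-0.0, 0.3, 0.3]
opening: -0.0
t 3.45 box mm [-120.7   -1.2   66.5] q [-25.7 -37.4 -48.4  47.4   7.3 168.2] F [-0.   0.3  0.3] alpha 57.7 open -0.0
tool axes per box x,y,z mm: [[-0.0012, 0.5346, 0.8451], [-1.0, -0.0015, -0.0005], [0.001, -0.8451, 0.5346]]
[[314.66595596 244.32347723]
 [333.66383095 260.30605427]
 [313.59681479 265.32094132]]
220 181
```

View pics/s1.png

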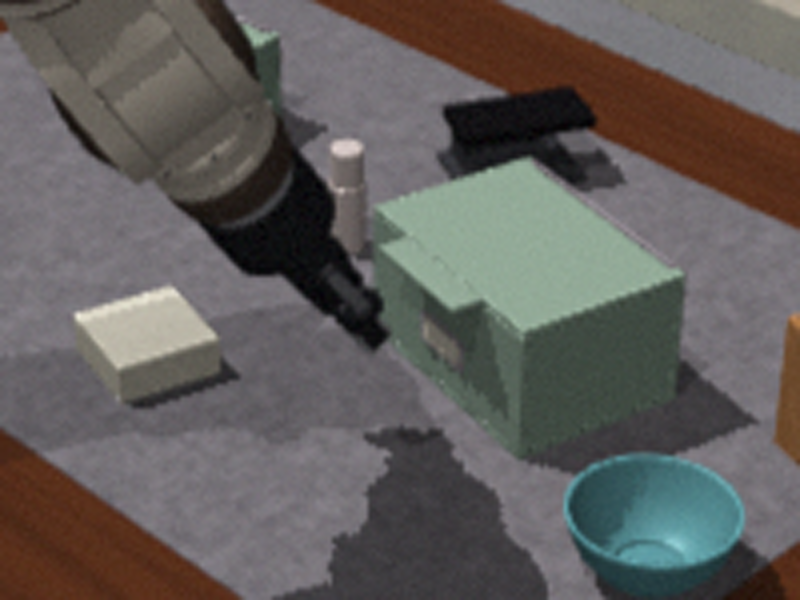

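The fingertip is at crop px (378,345), clear in front of the lip (front edge at about (380,250)-(455,305)) and below it. The calibration and the projected points agree. Next I move in under the lip.

```bash
python3 -m inch '[[[0,4,7],[0,0,0],0],[[0,8,13],[0,0,0],0],[[0,12,19],[0,0,0],0],[[0,15,25],[0,0,0],0],[[0,15,25],[0,0,0],0]]'
python3 s.py
```

```text
time: 4.0
ee_pos: [0.4814, -0.1839, 0.0671]
tcp_rot: [-57.7, -0.1, -101.9]
wrist_force: [-0.2, 0.7, 0.3]
opening: -0.0001
t 4.0 box mm [-90.8  -1.   67.1] q [-24.6 -32.1 -45.5  44.9   6.7 169.2] F [-0.2  0.7  0.3] alpha 57.7 open -0.0001
tool axes per box x,y,z mm: [[-0.0006, 0.5341, 0.8454], [-1.0, -0.0011, -0.0], [0.0009, -0.8454, 0.5341]]
```

```bash
python3 - <<'E'
from h import *
from workcell import bot
o=bot.get_obs();d=o["ee_pos"]-C;T0=np.array([d@U,d[2]*1e3/1e3])*1e3
a=np.radians(57.7);n=np.array([np.sin(a),np.cos(a)])*11;f=np.array([np.cos(a),-np.sin(a)])
def pt(t,r): return np.array([65-r*np.cos(t),95.5+r*np.sin(t)])
for g in [0,5,10,15,20,25,30,35,40,45,50,55,60,65,70,75,80,85,90,95,100,105,110]:
    t=np.radians(g)
    K=pt(t,153)+f*(20-10*t/a) if t<a else pt(t,143)
    T=K-n;D=T-T0
    print(g,T.round(0),"tool y,z",(D[0]*np.array([.534,.845])+D[1]*np.array([-.845,.534])).round(0))
E
```

```text
0 [-87.  73.] tool y,z [-3.  7.]
5 [-86.  87.] tool y,z [-14.  14.]
10 [-85. 101.] tool y,z [-25.  23.]
15 [-83. 115.] tool y,z [-36.  32.]
20 [-79. 128.] tool y,z [-45.  42.]
25 [-75. 141.] tool y,z [-54.  53.]
30 [-69. 154.] tool y,z [-61.  65.]
35 [-62. 166.] tool y,z [-68.  77.]
40 [-55. 177.] tool y,z [-73.  89.]
45 [-46. 187.] tool y,z [-78. 102.]
50 [-37. 197.] tool y,z [-81. 115.]
55 [-26. 206.] tool y,z [-83. 129.]
60 [-16. 213.] tool y,z [-84. 142.]
65 [ -5. 219.] tool y,z [-83. 154.]
70 [  7. 224.] tool y,z [-80. 166.]
75 [ 19. 228.] tool y,z [-77. 178.]
80 [ 31. 230.] tool y,z [-73. 190.]
85 [ 43. 232.] tool y,z [-68. 201.]
90 [ 56. 233.] tool y,z [-62. 212.]
95 [ 68. 232.] tool y,z [-55. 222.]
100 [ 81. 230.] tool y,z [-47. 232.]
105 [ 93. 228.] tool y,z [-38. 241.]
110 [105. 224.] tool y,z [-28. 249.]
```

```bash
python3 -m inch '[[[0,-3,7],[0,0,0],0],[[0,-8,10],[0,0,0],0],[[0,-14,14],[0,0,0],0],[[0,-19,18],[0,0,0],0],[[0,-25,23],[0,0,0],0],[[0,-30,27],[0,0,0],0],[[0,-36,32],[0,0,0],0],[[0,-40,37],[0,0,0],0],[[0,-45,42],[0,0,0],0],[[0,-54,53],[0,0,0],0],[[0,-57,59],[0,0,0],0],[[0,-61,65],[0,0,0],0],[[0,-61,65],[0,0,0],0]]'
python3 s.py; python3 - <<'E'
from h import *
from workcell import bot
import cv2
p=bot.camera("side"); x,y=220,150
cv2.imwrite("pics/s2.png",cv2.resize(p["frame"][y:y+150,x:x+200,::-1],None,fx=4,fy=4,interpolation=cv2.INTER_CUBIC))
E
```

```text
time: 5.3
ee_pos: [0.504, -0.1886, 0.1543]
tcp_rot: [-57.6, -0.1, -101.9]
wrist_force: [-0.4, -0.5, -0.9]
opening: 0.0001
t 5.3 box mm [-67.8  -0.9 154.3] q [-23.9 -29.7 -34.5  53.4   6.3 169.8] F [-0.4 -0.5 -0.9] alpha 57.6 open 0.0001
tool axes per box x,y,z mm: [[-0.0004, 0.5351, 0.8448], [-1.0, -0.0012, 0.0003], [0.0012, -0.8448, 0.5351]]
```

View pics/s2.png

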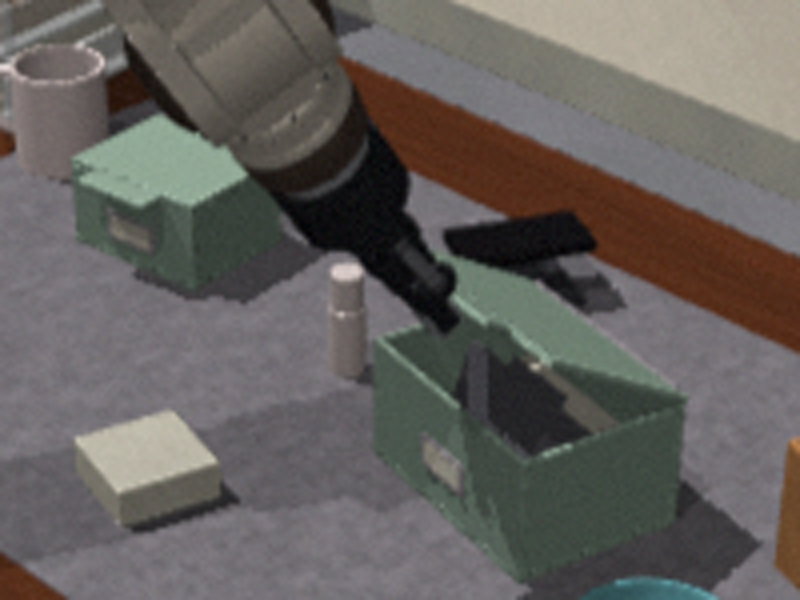

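The lid is lifted to about 30°, with the fingertip under it at crop px (440,325). The box has not moved (its bottom front corner is at crop (522,578), against (522,455)+124 before). I continue along the arc.

```bash
python3 -m inch '[[[0,-4,6],[0,0,0],0],[[0,-7,12],[0,0,0],0],[[0,-10,18],[0,0,0],0],[[0,-12,24],[0,0,0],0],[[0,-15,30],[0,0,0],0],[[0,-17,37],[0,0,0],0],[[0,-19,43],[0,0,0],0],[[0,-20,50],[0,0,0],0],[[0,-21,57],[0,0,0],0],[[0,-22,64],[0,0,0],0],[[0,-23,70],[0,0,0],0],[[0,-23,77],[0,0,0],0],[[0,-22,89],[0,0,0],0],[[0,-20,95],[0,0,0],0],[[0,-19,101],[0,0,0],0],[[0,-16,113],[0,0,0],0],[[0,-14,119],[0,0,0],0],[[0,-12,125],[0,0,0],0],[[0,-10,130],[0,0,0],0],[[0,-10,130],[0,0,0],0]]'
python3 s.py
```

```text
time: 7.35
ee_pos: [0.6064, -0.21, 0.2314]
tcp_rot: [-57.7, -0.1, -101.9]
wrist_force: [0.2, 0.5, -0.5]
opening: -0.0001
t 7.35 box mm [ 36.8  -0.9 231.4] q [-21.3 -14.4 -15.3  57.2   5.  172. ] F [ 0.2  0.5 -0.5] alpha 57.7 open -0.0001
tool axes per box x,y,z mm: [[-0.0004, 0.5342, 0.8454], [-1.0, -0.001, 0.0002], [0.001, -0.8454, 0.5342]]
```

```bash
python3 -m inch '[[[0,1,3],[0,0,0],0],[[0,3,6],[0,0,0],0],[[0,5,10],[0,0,0],0],[[0,7,14],[0,0,0],0],[[0,9,17],[0,0,0],0],[[0,11,20],[0,0,0],0],[[0,13,24],[0,0,0],0],[[0,16,27],[0,0,0],0],[[0,18,30],[0,0,0],0],[[0,21,33],[0,0,0],0],[[0,24,37],[0,0,0],0],[[0,27,40],[0,0,0],0],[[0,30,43],[0,0,0],0],[[0,30,43],[0,0,0],0],[[0,10,0],[0,0,0],0],[[0,-5,-10],[0,0,0],0],[[0,-30,-20],[0,0,0],0],[[0,-30,-20],[0,0,0],0]]'
python3 s.py; python3 - <<'E'
from h import *
from workcell import bot
import cv2
p=bot.camera("side"); x,y=220,130
cv2.imwrite("pics/s3.png",cv2.resize(p["frame"][y:y+150,x:x+200,::-1],None,fx=4,fy=4,interpolation=cv2.INTER_CUBIC))
E
```

```text
time: 9.15
ee_pos: [0.5733, -0.2032, 0.2493]
tcp_rot: [-57.5, -0.1, -101.9]
wrist_force: [0.8, 0.7, 1.1]
opening: -0.0001
t 9.15 box mm [  3.1  -1.  249.3] q [-22.  -19.  -17.   59.9   5.3 171.4] F [0.8 0.7 1.1] alpha 57.5 open -0.0001
tool axes per box x,y,z mm: [[-0.0007, 0.5375, 0.8432], [-1.0, -0.0018, 0.0003], [0.0016, -0.8432, 0.5375]]
```

View pics/s3.png

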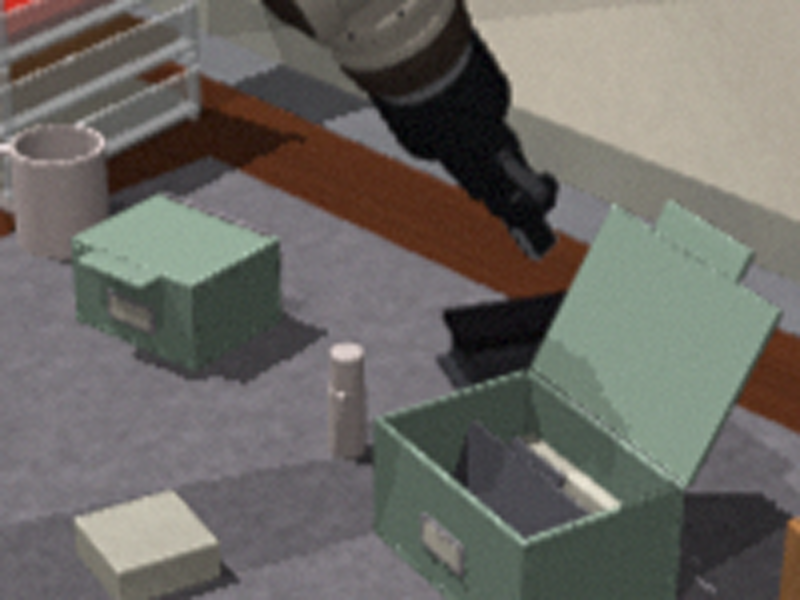

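The lid stands open by itself at its stop and the box is unmoved (front right top corner at crop (525,540), matching before). The divider still leans back, top edge around crop (475,425)-(565,480). Now I turn the tool steeper, above the gap behind the divider.

```bash
python3 - <<'E'
from h import *
from workcell import bot
go(bot.get_obs(),bx(36,0,140),80,-1)
E
```

```text
shift [ -1.2 108.5 -31. ] turn [-0.392 -0.     0.002]
```

```bash
python3 -m inch '[[[0,15,0],[-0.1,0,0],0],[[0,30,0],[-0.2,0,0],0],[[0,50,-10],[-0.3,0,0],0],[[0,70,-18],[-0.392,0,0],0],[[0,90,-25],[-0.392,0,0],0],[[-1,108,-31],[-0.392,0,0.002],0],[[-1,108,-31],[-0.392,0,0.002],0],[[-1,108,-31],[-0.392,0,0.002],0],[[-1,108,-31],[-0.392,0,0.002],0]]'
python3 s.py; python3 - <<'E'
from h import *
from workcell import bot
import cv2
for n,x,y in(("top",310,190),("side",260,170)):
    p=bot.camera(n); cv2.imwrite(f"pics/{n}4.png",cv2.resize(p["frame"][y:y+110,x:x+130,::-1],None,fx=4,fy=4,interpolation=cv2.INTER_CUBIC))
a,b=cv2.imread("pics/top4.png"),cv2.imread("pics/side4.png")
import numpy as np
cv2.imwrite("pics/d4.png",cv2.resize(np.hstack([a,b]),(800,338)))
E
```

```text
time: 10.1
ee_pos: [0.6058, -0.2093, 0.1416]
tcp_rot: [-79.9, 0.0, -101.9]
wrist_force: [0.4, -0.0, 1.0]
opening: 0.0002
t 10.1 box mm [ 36.1  -0.3 141.6] q [-19.7   6.3   0.9  74.5   1.4 172.3] F [ 0.4 -0.   1. ] alpha 79.9 open 0.0002
tool axes per box x,y,z mm: [[0.0001, 0.1756, 0.9845], [-1.0, 0.0, 0.0001], [-0.0, -0.9845, 0.1756]]
```

View pics/d4.png

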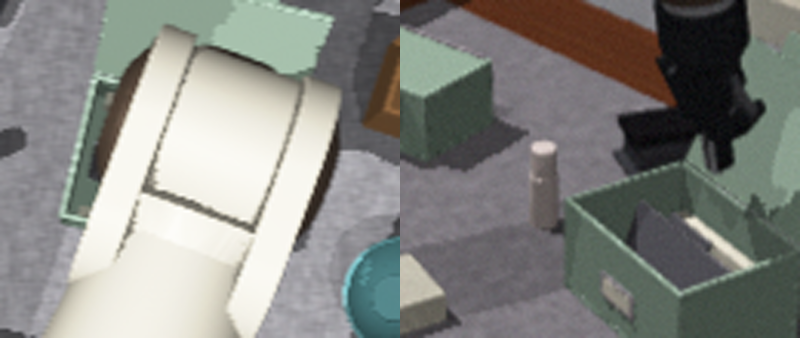

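The fingertip hangs at (715,165) in the right half, over the back gap. The box hides nothing critical. I descend.

```bash
python3 -m inch '[[[0,15,-3],[0,0,0],0],[[0,30,-5],[0,0,0],0],[[0,45,-8],[0,0,0],0],[[0,55,-10],[0,0,0],0],[[0,62,-11],[0,0,0],0],[[0,69,-12],[0,0,0],0],[[0,72,-13],[0,0,0],0],[[0,72,-13],[0,0,0],0],[[0,72,-13],[0,0,0],0]]'
python3 s.py
```

```text
time: 11.1
ee_pos: [0.6059, -0.2094, 0.0693]
tcp_rot: [-79.8, -0.0, -101.9]
wrist_force: [0.6, 0.2, -0.3]
opening: -0.0001
t 11.1 box mm [36.2 -0.3 69.3] q [-19.7   7.2  -6.2  66.5   1.4 172.3] F [ 0.6  0.2 -0.3] alpha 79.8 open -0.0001
tool axes per box x,y,z mm: [[-0.0, 0.1768, 0.9843], [-1.0, -0.0001, 0.0], [0.0001, -0.9843, 0.1768]]
```

```bash
python3 -m inch '[[[0,-1,-5],[0,0,0],0],[[0,-2,-10],[0,0,0],0],[[0,-3,-14],[0,0,0],0],[[0,-3,-18],[0,0,0],0],[[0,-4,-22],[0,0,0],0],[[0,-5,-26],[0,0,0],0],[[0,-5,-30],[0,0,0],0],[[0,-6,-34],[0,0,0],0],[[0,-7,-38],[0,0,0],0],[[0,-8,-42],[0,0,0],0],[[0,-8,-45],[0,0,0],0],[[0,-9,-48],[0,0,0],0],[[0,-9,-51],[0,0,0],0],[[0,-10,-54],[0,0,0],0],[[0,-10,-57],[0,0,0],0],[[0,-11,-60],[0,0,0],0],[[0,-11,-62],[0,0,0],0],[[0,-11,-62],[0,0,0],0],[[0,-11,-62],[0,0,0],0]]'
python3 s.py; python3 - <<'E'
from h import *
from workcell import bot
import cv2
p=bot.camera("side"); x,y=260,170
cv2.imwrite("pics/s5.png",cv2.resize(p["frame"][y:y+110,x:x+150,::-1],None,fx=5,fy=5,interpolation=cv2.INTER_CUBIC))
E
```

```text
time: 13.0
ee_pos: [0.5443, -0.1964, 0.0692]
tcp_rot: [-79.8, -0.0, -101.9]
wrist_force: [-0.1, 0.5, -0.6]
opening: -0.0001
t 13.0 box mm [-26.7  -0.3  69.2] q [-20.6  -1.2 -15.   66.2   1.5 171.4] F [-0.1  0.5 -0.6] alpha 79.8 open -0.0001
tool axes per box x,y,z mm: [[-0.0, 0.1769, 0.9842], [-1.0, -0.0001, -0.0], [0.0001, -0.9842, 0.1769]]
```

View pics/s5.png

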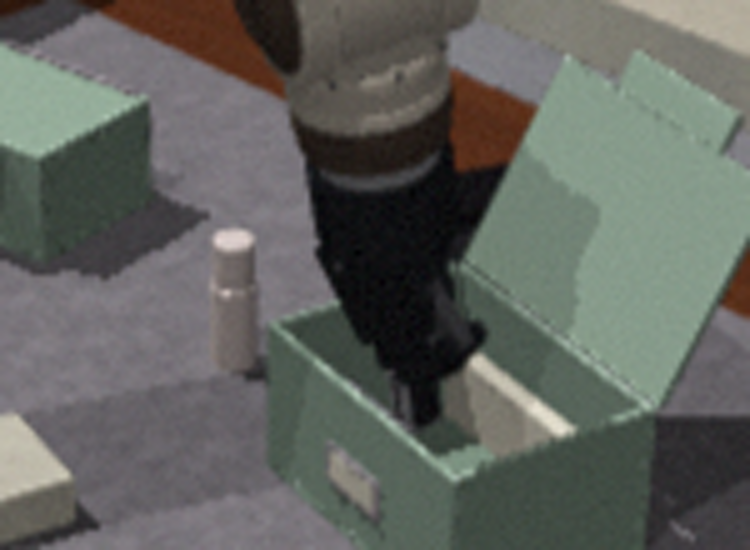

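The divider has tipped to the lip side; the back card stack and the box floor are now visible behind it, around (470-570, 370-450). Backing off and retreating.

```bash
python3 -m inch '[[[0,1,6],[0,0,0],0],[[0,2,12],[0,0,0],0],[[0,0,14],[0,0,0],0],[[0,-30,14],[0,0,0],0],[[0,-60,14],[0,0,0],0],[[0,-100,14],[0,0,0],0],[[0,-140,14],[0,0,0],0],[[0,-170,0],[0,0,0],0],[[0,-170,-50],[0,0,0],0],[[0,-170,-100],[0,0,0],0],[[0,-170,-150],[0,0,0],0],[[0,-170,-180],[0,0,0],0],[[0,-170,-180],[0,0,0],0],[[0,-170,-180],[0,0,0],0],[[0,-170,-180],[0,0,0],0]]'
python3 s.py; python3 - <<'E'
from h import *
from workcell import bot
import cv2
T=[]
p=bot.camera("side"); x,y=230,160; f=p["frame"][y:y+135,x:x+180,::-1]
cv2.imwrite("pics/s6.png",cv2.resize(f,(800,600),interpolation=cv2.INTER_CUBIC))
t=bot.camera("top"); f=t["frame"][140:400,160:580,::-1]
cv2.imwrite("pics/t6.png",cv2.resize(f,None,fx=1.9,fy=1.9,interpolation=cv2.INTER_CUBIC))
E
```

```text
time: 14.55
ee_pos: [0.3424, -0.1541, 0.205]
tcp_rot: [-79.8, -0.0, -101.9]
wrist_force: [-0.2, 0.6, 0.4]
opening: 0.0
t 14.55 box mm [-233.    -0.4  205. ] q [-26.1 -29.7 -22.3  87.5   2.5 166. ] F [-0.2  0.6  0.4] alpha 79.8 open 0.0
tool axes per box x,y,z mm: [[0.0001, 0.1776, 0.9841], [-1.0, -0.0002, 0.0001], [0.0002, -0.9841, 0.1776]]
```

View pics/s6.png

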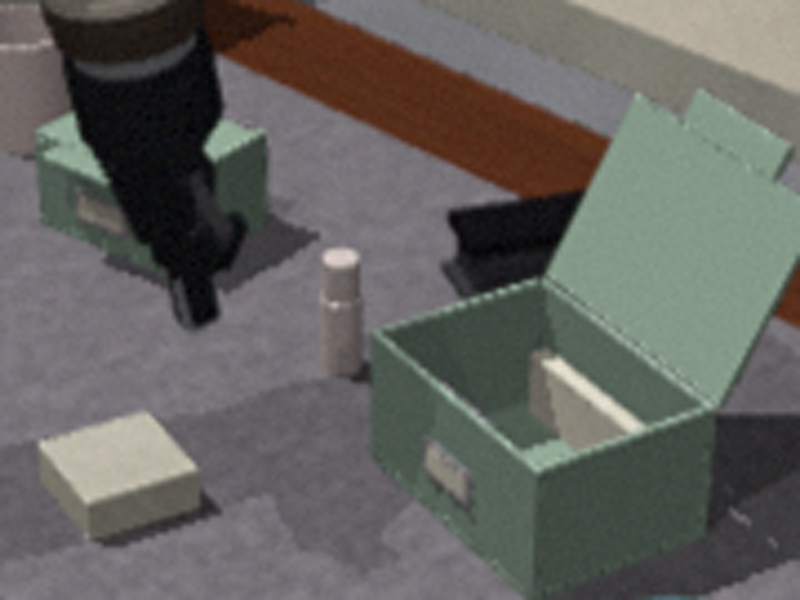

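View pics/t6.png

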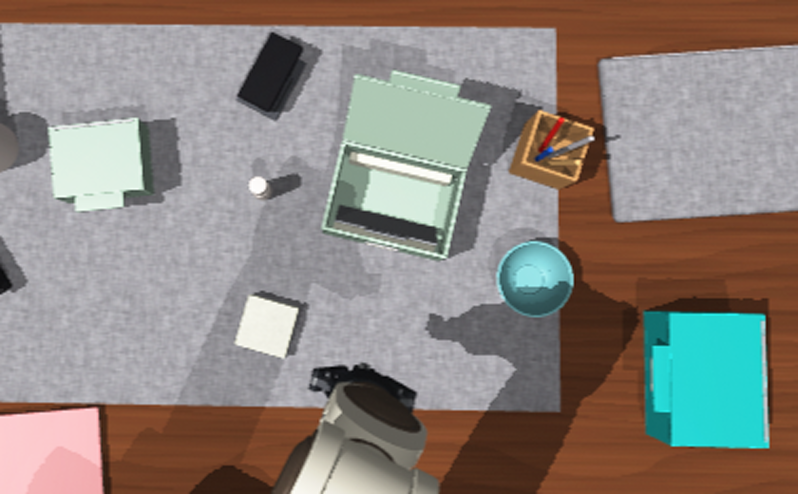

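The top view shows the lid open. The divider leans to the front as a dark band from (335,210) to (440,240), with the floor visible behind it. The box corners (342,143), (467,168), (447,258) and (323,230) match the start, and everything else is in place. I hand the job in.

```bash
python3 -c "
from workcell import bot
bot.job_done()"
```

```text
the job is handed in; nothing more can be done
```

The job is done and handed in at about 14.7 s. With the gripper shut, I pushed the fingertips up under the big box's lip and swung the lid over backwards until it rested at its stop. Then I reached in behind the divider and tipped it slowly to the lip side.

**Last checks:** after the arm had retreated, the top and side pictures showed:
- The lid was open by itself and the divider was leaning to the front.
- The box corners were within about 2 px of the start in the enlarged top picture (roughly 3 mm).
- The small box was shut, and the other things in view stood where they began. The stapler and the mug were only partly in view.

The wrist force at the checks after each move stayed under about 1.5 N; I did not read it during the moves. None of these last checks failed or disagreed. The first approach, with the tool tilted 35° below horizontal, was out of reach, so I used 58°.

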